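# Start the extractor, then the grinder, at the bench power box

## Task

On the bench power box, gently push the blue button (dust extractor) fully in with the fingertips, then the green button (bench grinder) fully in, and draw back clear. The blue one must be in before the green one is pushed. Leave the yellow and white buttons out, and do not shift, lift or knock over any of the loose things around and on the box.

Things in the scene. Friction and masses are not known exactly. Their poses are not given: they have to be found in the camera images.
- power_box: aluminium power box fixed to the bench, 170 mm (its x) by 400 mm (its y) by 50 mm high. Origin: centre of its underside on the bench; x points away from the robot, y to the robot's left at yaw 0. Four switch units sit in a row along its y on its top, 70 mm apart, in an order that changes from run to run; each has a push button on the robot's side and a black power outlet 62 mm farther along x.
- blue_switch: switch unit of the dust extractor: a grey plate 64 mm wide and 4 mm thick on the box's top, with a round blue push button (34 mm across) in a black collar (44 mm across, top 8 mm above the plate's underside). Origin: on the button's vertical axis, at the plate's underside (the box's top, 50 mm above the bench); z up. The button's top is 22 mm above this origin when out and 13 mm above when fully in. The body does not move; its axes are those of the box.
- blue_button (a joint): how far the blue button is pushed down, m: about 0 = out (off), 0.009 = fully in (on, against a hard stop). It resists with about 3.5 N and stays wherever it is left (no spring back).
- green_switch: switch unit of the bench grinder: a grey plate 64 mm wide and 4 mm thick on the box's top, with a round green push button (34 mm across) in a black collar (44 mm across, top 8 mm above the plate's underside). Origin: on the button's vertical axis, at the plate's underside (the box's top, 50 mm above the bench); z up. The button's top is 22 mm above this origin when out and 13 mm above when fully in. The body does not move; its axes are those of the box.
- green_button (a joint): how far the green button is pushed down, m: about 0 = out (off), 0.009 = fully in (on, against a hard stop). It resists with about 3.5 N and stays wherever it is left (no spring back).
- yellow_switch: switch unit of the work lamp: a grey plate 64 mm wide and 4 mm thick on the box's top, with a round yellow push button (34 mm across) in a black collar (44 mm across, top 8 mm above the plate's underside). Origin: on the button's vertical axis, at the plate's underside (the box's top, 50 mm above the bench); z up. The button's top is 22 mm above this origin when out and 13 mm above when fully in. The body does not move; its axes are those of the box.
- yellow_button (a joint): how far the yellow button is pushed down, m: about 0 = out (off), 0.009 = fully in (on, against a hard stop). It resists with about 3.5 N and stays wherever it is left (no spring back).
- white_switch: switch unit of the air compressor: a grey plate 64 mm wide and 4 mm thick on the box's top, with a round white push button (34 mm across) in a black collar (44 mm across, top 8 mm above the plate's underside). Origin: on the button's vertical axis, at the plate's underside (the box's top, 50 mm above the bench); z up. The button's top is 22 mm above this origin when out and 13 mm above when fully in. The body does not move; its axes are those of the box.
- white_button (a joint): how far the white button is pushed down, m: about 0 = out (off), 0.009 = fully in (on, against a hard stop). It resists with about 3.5 N and stays wherever it is left (no spring back).
- brass_fitting: loose brass hex pipe fitting, 24 mm across, 26 mm tall, standing on one end of the power box's top. Origin: centre of its underside. Bystander.
- steel_socket: loose steel socket, 26 mm across, 34 mm tall, standing on the bench on the robot's side of the box. Origin: centre of its underside. Bystander.
- wrench: loose steel wrench, 200 mm long, lying on the bench on the robot's side of the box. Origin: under its middle. Bystander.
- spray_can: loose blue spray can with a red band and pale metal top, 66 mm across, 200 mm tall, standing on the far side of the box. Origin: centre of its underside. Bystander.
- parts_bowl: loose steel bowl with screws in it, 110 mm across, 35 mm tall, on the far side of the box. Origin: centre of its underside. Bystander.
- wire_brush: loose wire brush, wooden handle and block about 175 mm long, bristles up, 38 mm tall, lying on the far side of the box. Origin: on its underside near the middle. Bystander.

How it is judged:
By the outcome, as a careful person would: the job done as asked, in the order asked, and still so for the second after the job is handed in, with the robot touching nothing.
It also fails if it takes over 35 s, if anything falls off the work surface, if the arm or the gripper's body presses on something with over 40 N, if the wrist force passes 120 N, or if a joint passes its speed limit or range.

## Robot

A 6-joint arm with a two-finger parallel gripper is mounted at the origin on the work surface. World frame = base frame: x ahead of the robot, y to its left, z up, the work surface at z = 0. Lengths are in m, angles in rad, forces in N, time in s.
With the tool pointing down it reaches from about 0.3 to 0.875 m from the base axis. Payload 6.4 kg.
Tool frame: the origin (TCP) lies at the centre of the arm's flange, where the gripper is bolted on; the fingertips stand 173 mm ahead of it and the grasp point (between the pads) lies 155 mm ahead of it; z points along the fingers, x is the direction in which the jaws open and shut, and the axes are right-handed (so a half turn about z gives the same grasp; the last joint's range is limited). The gripper opens to 85 mm and grips with 20 to 120 N. Pads are 22 mm wide; open, the fingers measure 114 mm over their backs; the gripper's body (76 mm by 85 mm) begins 54 mm behind the grasp point. The pads swing forward as they close: fully open they stand 13 mm farther back than shut.
Start: joints at [1.12, 0.181, 1.607, -0, 1.354, -0.206], TCP at [0.139, 0.558, 0.405] pointing down, gripper open.
Joint ranges: [-2.99, 2.99], [-0.89, 2.07], [0.3, 2.58], [-1.14, 4.28], [0, 2.63], [-3.12, 3.12]. Speed limits (rad/s): [2.57, 2.57, 3.01, 3.14, 3.14, 3.14].

## Interface

Orientations are given as a unit quaternion [w, x, y, z].
In Python, from bench import ctrl gives the robot as it stands. The module is installed in compiled form; this text tells all that it offers.
- The arm moves only by the tool move_arm, never from a script. Its argument "moves" is a list of rows, each an object of numbers: "gripper": the opening in per cent of the stroke, from 0 (shut) to 100 (fully open); "x", "y", "z": the shift along the tool's x, y, z in cm; "roll": the turn about the tool's z in degrees. In form: [{"gripper": .., "x": .., "y": .., "z": .., "roll": ..}, ...]. A call has 1 to 5 rows; each row shifts and turns the commanded pose from where the row before left it, along the tool's axes as they then stand; what a row does not reach is not made up. A row lasts 1/8 s, in which the tool goes at most 62.5 mm and 10.7 degrees, less where a joint would pass 70% of its speed; a pose out of reach is approached as far as the arm can. A call is refused whole if a number of a shift passes 6.25 or a number of a turn 10.7, either way. A call with a gripper value outside its range is refused whole. The fingers move at their own pace and stop on an object; the grip force is fixed at half the most. Time passes only in rows, so rows that do not move let the fingers close. It gives the time, the measured TCP pose, the force and the opening at its end, in the units of the state.
- ctrl.get_obs(): the state, without advancing time (a new reading comes with each control period).
- ctrl.camera(name): name is "side" or "top" or "wrist"; returns a dict with "img" (400x640x3 uint8, red, green, blue), "fx", "fy", "cx", "cy" (pixels), "D" ([k1, k2, p1, p2, k3] as OpenCV has them; the pictures are not rectified), "world_from_camera" (4x4, takes a point from camera to world coordinates); the wrist camera has in their place "tool_from_camera" (4x4, takes a point from camera to tool coordinates, whose origin is the TCP and whose axes are the tool frame's). Camera axes: x right, y up, looking along -z (the intrinsics and any distortion apply to the point x, -y, -z); pixel columns grow to the right and rows downward; lengths in m; the calibration is good to about 2 mm. A picture is of the moment at which its call begins: read the wrist's pose just before it. There is no depth.
- ctrl.hand_in(): hands the job in, once; it reports no verdict.
The state is a dict: "time_s": time; "q": joint angles; "dq": joint speeds; "joint_efforts": joint torques, N m; "eef_pos": TCP position; "eef_rot": TCP orientation; "wrist_force": force on the tool from outside, world axes, zero at the start; "torque": the same for the moment, N m; "opening": opening from 0.0 (shut) to 1.0 (fully open).
Only numpy, scipy, OpenCV 4.12 (cv2) and the standard library are available. Lean on these libraries where they do the work, as an engineer would, in place of code of your own. Each camera call takes 0.05 s, during which the arm holds its last target. There are 200 camera calls.

## Working session

There is one attempt and no reset: what is moved stays moved. The work goes in short steps, Python scripts to look and compute and a tool call to move; the robot and the scene stay as the last step left them, time stands still between calls to the robot, and variables do not carry over. Pictures are saved under pics/ and viewed, about 8 in all and at most 12, crops included, and the job is handed in when it is done.

Besides the shell and the picture viewer there is one more tool, called after "Call:" as name(argument=value, ...), one argument or row to a line, values as JSON. move_arm: Moves the arm, as the interface text tells. Its arguments: {"type":"object","properties":{"moves":{"type":"array","items":{"type":"object","properties":{"gripper":{"type":"number"},"x":{"type":"number"},"y":{"type":"number"},"z":{"type":"number"},"roll":{"type":"number"}}}}},"required":["moves"]}

```bash
mkdir -p pics
cat > h.py <<'E'
import numpy as np,cv2
from bench import ctrl
from scipy.spatial.transform import Rotation as R
def tool():
    o=ctrl.get_obs();q=o["eef_rot"];T=np.eye(4)
    T[:3,:3]=R.from_quat([q[1],q[2],q[3],q[0]]).as_matrix();T[:3,3]=o["eef_pos"];return T,o
def shot(n,f=None):
    T,o=tool();c=ctrl.camera(n)
    W=T@np.array(c["tool_from_camera"]) if n=="wrist" else np.array(c["world_from_camera"])
    if f:cv2.imwrite(f,c["img"][:,:,::-1])
    return c,W
def ray(c,W,uv,z):
    K=np.array([[c["fx"],0,c["cx"]],[0,c["fy"],c["cy"]],[0,0,1]])
    p=cv2.undistortPoints(np.array(uv,float).reshape(-1,1,2),K,np.array(c["D"],float)).reshape(-1,2)
    d=np.c_[p[:,0],-p[:,1],-np.ones(len(p))]@W[:3,:3].T
    o=W[:3,3];return o+d*((z-o[2])/d[:,2])[:,None]
E
python3 - <<'E'
from h import *
T,o=tool();print(o);print(T)
for n in("top","side"):
    c,W=shot(n,f"pics/{n}0.png");print(n,W[:3,3],c["fx"])
E
```

```text
{'time_s': 0.0, 'q': array([ 1.11967240e+00,  1.81544505e-01,  1.60799330e+00, -6.78379349e-07,
        1.35379578e+00, -2.06292157e-01]), 'dq': array([-6.89988914e-04, -6.83592413e-04,  2.17299715e-04, -3.06948622e-04,
        3.52621326e-04,  3.74114947e-05]), 'joint_efforts': array([-1.15426556e-03, -4.44875801e+01, -3.51337659e+01, -3.08788904e-04,
        9.17625788e-03, -3.06558000e-06]), 'eef_pos': array([0.139244  , 0.55762906, 0.40378905]), 'eef_rot': array([ 3.84155053e-04,  7.88159893e-01,  6.15469923e-01, -7.81111690e-04]), 'wrist_force': array([ 0.90962112, -0.21974113,  0.15342425]), 'torque': array([ 0.00464351, -0.00911074, -0.01121017]), 'opening': 1.002738284645194}
[[ 2.42392328e-01  9.70178017e-01 -7.58410050e-04  1.39244000e-01]
 [ 9.70176817e-01 -2.42393253e-01 -1.56705271e-03  5.57629056e-01]
 [-1.70415357e-03 -3.55950293e-04 -9.99998485e-01  4.03789047e-01]
 [ 0.00000000e+00  0.00000000e+00  0.00000000e+00  1.00000000e+00]]
top [0.44444784 0.06055533 0.91017295] 449.78194777704255
side [ 0.47413437 -0.45136403  0.60757482] 412.04671192445187
```

View pics/top0.png

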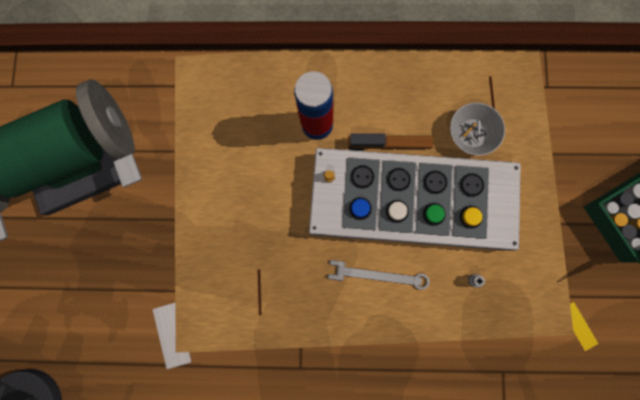

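View pics/side0.png

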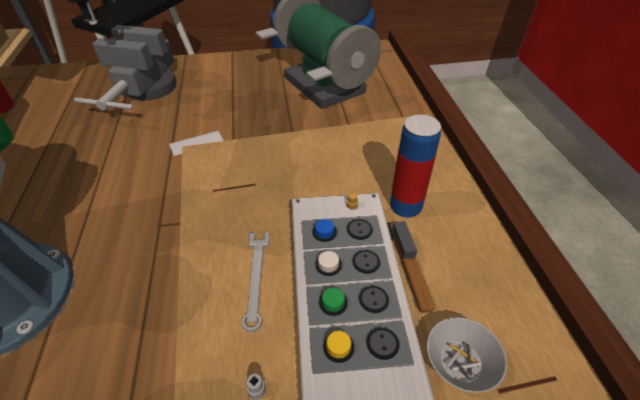

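Both views agree: along the box, from robot's left, the order is blue (top view 361,208), white (398,211), green (435,214), yellow (472,217). The can is at (315,105) and the brass fitting at (329,176), both nearest blue.

```bash
cat >> h.py <<'E'
def blob(c,col,roi=None):
    h=cv2.cvtColor(c["img"],cv2.COLOR_RGB2HSV)
    lo,hi={"blue":((105,150,60),(125,255,255)),"green":((50,120,40),(85,255,255)),"yellow":((20,150,120),(32,255,255))}[col]
    m=cv2.inRange(h,lo,hi)
    n,l,s,ce=cv2.connectedComponentsWithStats(m)
    return [(ce[i].round(1),s[i,4]) for i in range(1,n) if s[i,4]>80]
E
python3 - <<'E'
from h import *
for n in("top","side"):
    c,W=shot(n)
    for col in("blue","green","yellow"):
        for ce,a in blob(c,col): print(n,col,ce,a,ray(c,W,[ce],0.071)[0].round(4))
    if n=="top":
        print("brass",ray(c,W,[(329,176)],0.07),"can top/base",ray(c,W,[(314,88)],0.2),ray(c,W,[(318,130)],0))
        print("sock",ray(c,W,[(477,280)],.03))
E
```

```text
top blue [360.4 207.3] 287 [0.5515 0.0102 0.071 ]
top green [ 38.9 147.2] 5265 [0.6646 0.641  0.071 ]
top green [618.5 211.6] 296 [ 0.548  -0.4703  0.071 ]
top green [434.9 213.2] 288 [ 0.5418 -0.1288  0.071 ]
top yellow [472.9 215.9] 258 [ 0.5374 -0.1992  0.071 ]
top yellow [581.6 328.6] 649 [ 0.3351 -0.388   0.071 ]
brass [[0.61109348 0.06976967 0.07      ]] can top/base [[0.73360586 0.09472956 0.2       ]] [[0.72281455 0.09456924 0.        ]]
sock [[ 0.41835897 -0.21570828  0.03      ]]
side blue [368.1  19.4] 151 [0.8235 0.8405 0.071 ]
side blue [419.3 146.4] 806 [0.7791 0.1937 0.071 ]
side blue [406.  208.5] 305 [0.6992 0.0262 0.071 ]
side blue [324.  228.5] 303 [0.5472 0.003  0.071 ]
side green [  4.2 134.6] 272 [-0.0857  0.3735  0.071 ]
side green [332.8 299.5] 451 [ 0.5381 -0.1349  0.071 ]
side yellow [338.5 343.7] 525 [ 0.5339 -0.2029  0.071 ]
```

Call:
move_arm(
  moves=[
    {"gripper":0,"x":-3.6,"y":4.4},
    {"gripper":0,"x":-3.6,"y":4.4},
    {"gripper":0,"x":-3.6,"y":4.4},
    {"gripper":0,"x":-3.6,"y":4.4},
    {"gripper":0,"x":-3.6,"y":4.4},
  ],
)

```text
validation failed for argument at $.mo...
```

Call:
move_arm(
  moves=[
    {"gripper":0,"x":-3.6,"y":4.4},
    {"gripper":0,"x":-3.6,"y":4.4},
    {"gripper":0,"x":-3.6,"y":4.4},
    {"gripper":0,"x":-3.6,"y":4.4},
    {"gripper":0,"x":-3.6,"y":4.4},
  ],
)

```text
validation failed for argument at $.mo...
```

Call:
move_arm(
  moves=[
    {"gripper":0,"x":-3.6,"y":4.4},
    {"gripper":0,"x":-3.6,"y":4.4},
    {"gripper":0},
    {"gripper":0},
  ],
)

```text
validation failed for argument at $.mo...
```

```bash
cat > look.py <<'E'
from h import *
import sys
T,o=tool();print(o["time_s"],o["eef_pos"],o["wrist_force"].round(2),o["opening"]);print(T[:3,:3].round(4))
c,W=shot("wrist",sys.argv[1])
for col in("blue","green","yellow"):
    for ce,a in blob(c,col): print(col,ce,a,ray(c,W,[ce],0.072)[0].round(4))
E
python3 look.py pics/w1.png
```

```text
0.2 [0.13927277 0.55772872 0.40411354] [ 0.33  0.63 -0.55] 0.998650280338228
[[ 2.424e-01  9.702e-01 -5.000e-04]
 [ 9.702e-01 -2.424e-01 -1.000e-03]
 [-1.100e-03 -2.000e-04 -1.000e+00]]
blue [596.4 281.6] 13571 [0.3582 0.8752 0.072 ]
```

View pics/w1.png

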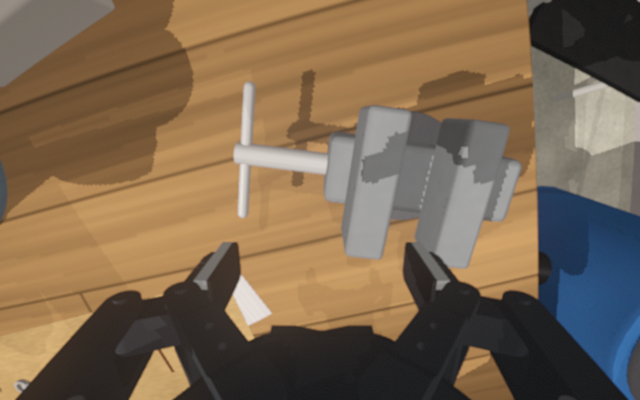

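The calls were refused and the arm hasn't moved: the picture shows only the vise, with the open fingers at (220,260) and (425,260). The rows probably need all five numbers, so I'll try one like that.

Call:
move_arm(
  moves=[
    {"gripper":0,"x":-3.6,"y":4.4,"z":0,"roll":0},
    {"gripper":0,"x":-3.6,"y":4.4,"z":0,"roll":0},
    {"gripper":0,"x":-3.6,"y":4.4,"z":0,"roll":0},
    {"gripper":0,"x":-3.6,"y":4.4,"z":0,"roll":0},
    {"gripper":0,"x":-3.6,"y":4.4,"z":0,"roll":0},
  ],
)

```text
time_s: 0.88
eef_pos: [0.3098, 0.3284, 0.4048]
eef_rot: [0.0, 0.788, 0.616, 0.0]
wrist_force: [0.7, 1.0, 0.1]
opening: -0.001
```

Call:
move_arm(
  moves=[
    {"gripper":0,"x":-3.6,"y":4.4,"z":0,"roll":0},
    {"gripper":0,"x":-3.6,"y":4.4,"z":0,"roll":0},
    {"gripper":0,"x":-3.6,"y":4.4,"z":0,"roll":0},
    {"gripper":0,"x":-3.6,"y":4.4,"z":0,"roll":0},
    {"gripper":0,"x":-3.6,"y":4.4,"z":0,"roll":0},
  ],
)

```text
time_s: 1.5
eef_pos: [0.4798, 0.1002, 0.4049]
eef_rot: [0.0, 0.788, 0.615, 0.0]
wrist_force: [0.7, 0.1, 0.9]
opening: 0.003
```

Call:
move_arm(
  moves=[
    {"gripper":0,"x":-3.6,"y":4.4,"z":0,"roll":-10},
    {"gripper":0,"x":-3.6,"y":4.4,"z":0,"roll":0},
    {"gripper":0,"x":0,"y":0,"z":0,"roll":0},
    {"gripper":0,"x":0,"y":0,"z":0,"roll":0},
  ],
)

```text
time_s: 2.0
eef_pos: [0.5539, 0.0175, 0.4041]
eef_rot: [-0.001, 0.732, 0.682, -0.0]
wrist_force: [-0.2, 0.6, -0.7]
opening: 0.004
```

```bash
python3 look.py pics/w2.png
```

```text
2.0 [0.55393782 0.01752731 0.40413947] [-0.21  0.61 -0.68] 0.004156889639065231
[[ 7.080e-02  9.975e-01 -1.500e-03]
 [ 9.975e-01 -7.080e-02  6.000e-04]
 [ 5.000e-04 -1.500e-03 -1.000e+00]]
blue [314.4 177. ] 671 [0.5492 0.01   0.072 ]
green [191.1 177.5] 603 [ 0.5399 -0.1274  0.072 ]
yellow [133.5 177.1] 737 [ 0.5345 -0.1938  0.072 ]
```

View pics/w2.png

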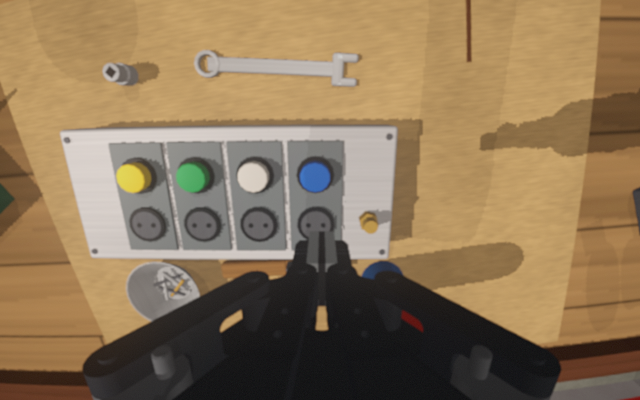

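The wrist picture confirms the order, with blue at (314,177) and green at (191,177) and the same positions as the top view to 2–3 mm. Going down over blue.

Call:
move_arm(
  moves=[
    {"gripper":0,"x":-0.9,"y":-0.4,"z":0,"roll":0},
    {"gripper":0,"x":0,"y":0,"z":6,"roll":0},
    {"gripper":0,"x":0,"y":0,"z":6,"roll":0},
    {"gripper":0,"x":0,"y":0,"z":2.4,"roll":0},
    {"gripper":0,"x":0,"y":0,"z":0,"roll":0},
  ],
)

```text
time_s: 2.68
eef_pos: [0.5481, 0.0093, 0.2589]
eef_rot: [-0.002, 0.731, 0.682, -0.001]
wrist_force: [-0.4, -0.5, -0.5]
opening: 0.0
```

```bash
python3 look.py pics/w3.png; python3 -c "
from h import *
shot('side','pics/s3.png')
a=cv2.imread('pics/s3.png')[120:320,220:480];b=cv2.imread('pics/w3.png')
cv2.imwrite('pics/m3.png',np.vstack([cv2.resize(b,(480,300)),cv2.resize(a,(390,300))[:, :].copy() if 0 else cv2.copyMakeBorder(cv2.resize(a,(390,300)),0,0,0,90,0)]))"
```

```text
2.675 [0.54812045 0.0092874  0.25894686] [-0.35 -0.55 -0.46] 0.0003987106811891757
[[ 6.930e-02  9.976e-01 -4.500e-03]
 [ 9.976e-01 -6.930e-02  8.000e-04]
 [ 5.000e-04 -4.500e-03 -1.000e+00]]
blue [322.5 226.8] 942 [0.541  0.0104 0.072 ]
green [107.5 237. ] 1978 [ 0.5393 -0.1251  0.072 ]
yellow [ 20. 233.] 1894 [ 0.5333 -0.1858  0.072 ]
yellow [414.  321.9] 106 [0.6156 0.0681 0.072 ]
```

View pics/m3.png

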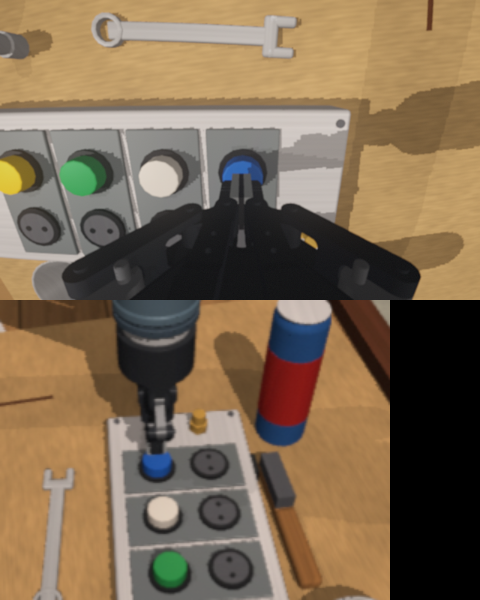

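The fingertips stand over the blue button: wrist half at (240,175), side half at (157,460). The brass fitting and the can are clear, so I'm pressing slowly.

Call:
move_arm(
  moves=[
    {"gripper":0,"x":0,"y":0,"z":1.0,"roll":0},
    {"gripper":0,"x":0,"y":0,"z":0.4,"roll":0},
    {"gripper":0,"x":0,"y":0,"z":0.3,"roll":0},
    {"gripper":0,"x":0,"y":0,"z":0.2,"roll":0},
    {"gripper":0,"x":0,"y":0,"z":0,"roll":0},
  ],
)

```text
time_s: 3.4
eef_pos: [0.5498, 0.0087, 0.2417]
eef_rot: [0.0, 0.732, 0.682, 0.0]
wrist_force: [-0.6, -0.2, 2.0]
opening: 0.001
```

Call:
move_arm(
  moves=[
    {"gripper":0,"x":0,"y":0,"z":0.2,"roll":0},
    {"gripper":0,"x":0,"y":0,"z":0.2,"roll":0},
    {"gripper":0,"x":0,"y":0,"z":0.1,"roll":0},
    {"gripper":0,"x":0,"y":0,"z":0,"roll":0},
  ],
)

```text
time_s: 3.9
eef_pos: [0.5498, 0.0087, 0.2366]
eef_rot: [0.0, 0.732, 0.682, 0.0]
wrist_force: [-0.2, 0.6, 1.2]
opening: 0.001
```

Call:
move_arm(
  moves=[
    {"gripper":0,"x":0,"y":0,"z":0.1,"roll":0},
    {"gripper":0,"x":0,"y":0,"z":0,"roll":0},
  ],
)

```text
time_s: 4.15
eef_pos: [0.5498, 0.0087, 0.2364]
eef_rot: [0.0, 0.731, 0.682, 0.0]
wrist_force: [-3.3, -0.2, 8.0]
opening: -0.003
```

Call:
move_arm(
  moves=[
    {"gripper":0,"x":0,"y":0,"z":0.1,"roll":0},
    {"gripper":0,"x":0,"y":0,"z":0,"roll":0},
  ],
)

```text
time_s: 4.4
eef_pos: [0.5499, 0.0087, 0.2363]
eef_rot: [0.0, 0.731, 0.682, -0.0]
wrist_force: [-7.2, 0.1, 16.0]
opening: 0.004
```

Hard stop reached: force climbs to 16 N with no more travel. Lifting and going over green.

Call:
move_arm(
  moves=[
    {"gripper":0,"x":0,"y":0,"z":-1,"roll":0},
    {"gripper":0,"x":0,"y":0,"z":-4,"roll":0},
    {"gripper":0,"x":-4.6,"y":0,"z":0,"roll":0},
    {"gripper":0,"x":-4.7,"y":0,"z":0,"roll":0},
    {"gripper":0,"x":-4.6,"y":0,"z":0,"roll":0},
  ],
)

```text
time_s: 5.03
eef_pos: [0.5397, -0.1312, 0.2848]
eef_rot: [0.0, 0.731, 0.682, 0.0]
wrist_force: [1.2, 0.4, 0.9]
opening: -0.003
```

Call:
move_arm(
  moves=[
    {"gripper":0,"x":0,"y":0,"z":2.5,"roll":0},
    {"gripper":0,"x":0,"y":0,"z":0,"roll":0},
    {"gripper":0,"x":0,"y":0,"z":0,"roll":0},
  ],
)

```text
time_s: 5.4
eef_pos: [0.54, -0.1296, 0.26]
eef_rot: [-0.0, 0.731, 0.682, -0.0]
wrist_force: [-0.4, -0.7, 0.1]
opening: -0.001
```

```bash
python3 look.py pics/w4.png; python3 -c "
from h import *
shot('side','pics/s4.png')
a=cv2.imread('pics/s4.png')[200:400,220:480];b=cv2.imread('pics/w4.png')
cv2.imwrite('pics/m4.png',np.vstack([cv2.resize(b,(480,300)),cv2.copyMakeBorder(cv2.resize(a,(390,300)),0,0,0,90,0)]))"
```

```text
5.4 [ 0.54002403 -0.12958479  0.25997353] [-0.37 -0.75  0.12] -0.0012177656265949998
[[ 6.960e-02  9.976e-01 -2.000e-04]
 [ 9.976e-01 -6.960e-02  2.000e-04]
 [ 1.000e-04 -2.000e-04 -1.000e+00]]
blue [529.5 226.6] 1888 [5.435e-01 2.000e-04 7.200e-02]
blue [564.3 353.1] 356 [0.6508 0.0463 0.072 ]
green [321.4 224. ] 1272 [ 0.5323 -0.1292  0.072 ]
yellow [213.  231.4] 2361 [ 0.5327 -0.196   0.072 ]
yellow [588.3 295.8] 142 [0.6    0.0528 0.072 ]
yellow [609.9 309.8] 291 [0.6144 0.0734 0.072 ]
```

View pics/m4.png

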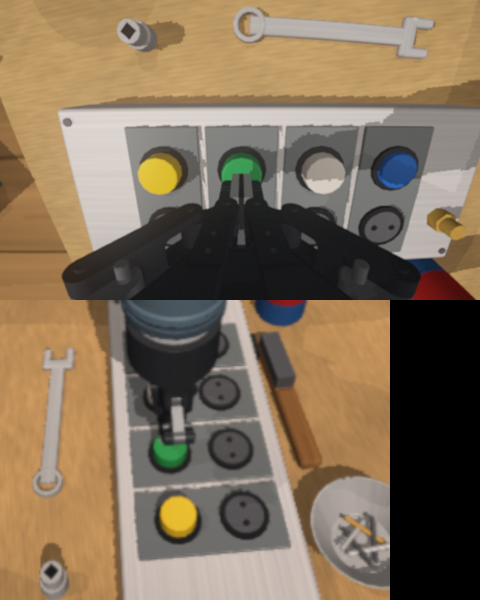

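The tips stand over green (wrist half at 240,175), and blue at (395,170) is visibly lower in its collar than white. Pressing green.

Call:
move_arm(
  moves=[
    {"gripper":0,"x":0,"y":0,"z":1.2,"roll":0},
    {"gripper":0,"x":0,"y":0,"z":0.3,"roll":0},
    {"gripper":0,"x":0,"y":0,"z":0.3,"roll":0},
    {"gripper":0,"x":0,"y":0,"z":0.2,"roll":0},
    {"gripper":0,"x":0,"y":0,"z":0.2,"roll":0},
  ],
)

```text
time_s: 6.12
eef_pos: [0.5399, -0.1299, 0.2377]
eef_rot: [-0.0, 0.731, 0.682, 0.0]
wrist_force: [-1.6, 2.3, 3.7]
opening: 0.001
```

Call:
move_arm(
  moves=[
    {"gripper":0,"x":0,"y":0,"z":0.1,"roll":0},
    {"gripper":0,"x":0,"y":0,"z":0.1,"roll":0},
    {"gripper":0,"x":0,"y":0,"z":0,"roll":0},
  ],
)

```text
time_s: 6.5
eef_pos: [0.54, -0.1299, 0.2364]
eef_rot: [-0.0, 0.731, 0.682, 0.0]
wrist_force: [-4.2, 2.9, 8.4]
opening: -0.003
```

Call:
move_arm(
  moves=[
    {"gripper":0,"x":0,"y":0,"z":0.1,"roll":0},
    {"gripper":0,"x":0,"y":0,"z":0,"roll":0},
  ],
)

```text
time_s: 6.75
eef_pos: [0.5401, -0.1299, 0.2363]
eef_rot: [-0.0, 0.731, 0.682, -0.0]
wrist_force: [-7.8, 4.7, 16.5]
opening: -0.001
```

Green shows the same hard stop at the same height. Drawing up and back toward the robot.

Call:
move_arm(
  moves=[
    {"gripper":0,"x":0,"y":0,"z":-1,"roll":0},
    {"gripper":0,"x":0,"y":0,"z":-5,"roll":0},
    {"gripper":0,"x":0,"y":0,"z":-5,"roll":0},
    {"gripper":0,"x":0,"y":0,"z":-5,"roll":0},
    {"gripper":0,"x":0,"y":-5,"z":0,"roll":0},
  ],
)

```text
time_s: 7.38
eef_pos: [0.4924, -0.1279, 0.4005]
eef_rot: [0.006, 0.731, 0.682, 0.002]
wrist_force: [-0.5, 0.0, 0.1]
opening: 0.001
```

Call:
move_arm(
  moves=[
    {"gripper":0,"x":0,"y":-5,"z":0,"roll":0},
    {"gripper":0,"x":0,"y":0,"z":0,"roll":0},
    {"gripper":0,"x":0,"y":0,"z":0,"roll":0},
  ],
)

```text
time_s: 7.75
eef_pos: [0.4406, -0.1234, 0.3954]
eef_rot: [0.001, 0.732, 0.682, 0.0]
wrist_force: [-0.6, -0.2, -0.7]
opening: -0.002
```

```bash
python3 -c "
from h import *
a,_=shot('side');shot('wrist','pics/w5.png');shot('top','pics/t5.png')
c=a['img'][:,:,::-1];o=cv2.imread('pics/side0.png')
f=lambda i:cv2.resize(i[180:400,220:520],(400,293))
t=lambda i:cv2.resize(i[50:310,170:570],(400,260))
cv2.imwrite('pics/m5.png',np.vstack([np.hstack([f(o),f(c)]),np.hstack([t(cv2.imread('pics/top0.png')),t(cv2.imread('pics/t5.png'))])]))"
```

```text
(no output)
```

View pics/m5.png

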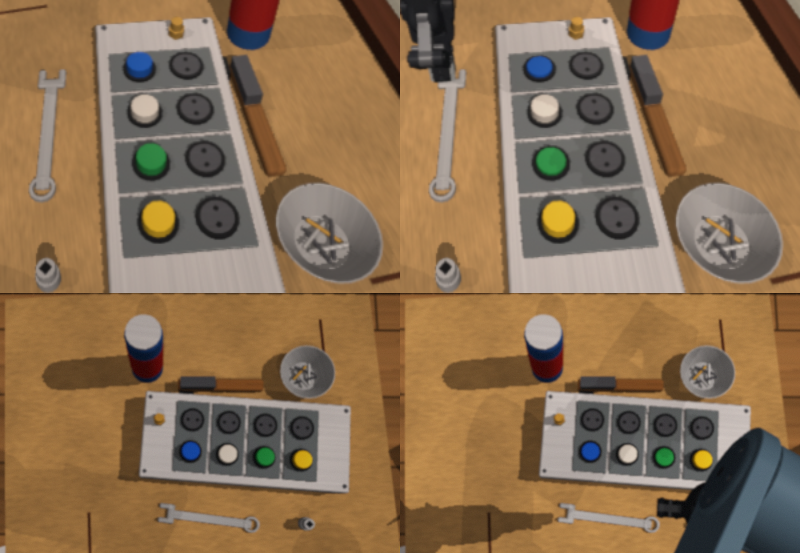

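View pics/w5.png

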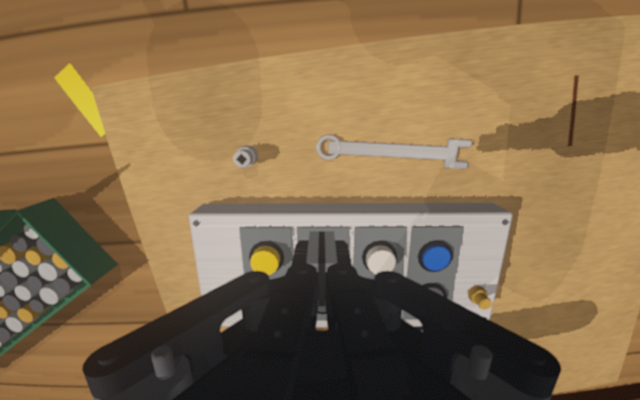

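Before (left) and after (right), blue (540,67) and green (550,162) now sit low in their collars. White (545,107) and yellow (558,217) are unchanged, as are the wrench, socket, fitting, can, brush and bowl. The gripper is clear, so I'm handing in.

```bash
python3 -c "
from bench import ctrl
print(ctrl.hand_in())"
```

```text
the job is handed in; nothing more can be done
None
```

I pushed the blue button fully in, then the green one, drew back clear and handed the job in at about 8 s.

- **Buttons:** Each was pushed with the shut fingertips until the travel stopped at flange height 0.236 m, as predicted for fully in. The force then rose to about 16 N with no more movement. In the last pictures blue and green sit low in their collars, while yellow and white are still out.
- **Loose things:** None of them had visibly moved between the first and last pictures.
- **Drawing back:** The fingertips ended about 0.22 m above the bench, with the wrist force back near zero.
- **What went wrong:** My first batch of moves was refused because the rows left out some of the numbers. The arm did not move, and it cost one wasted picture. No check failed or disagreed; the camera positions agreed to within a few millimetres, apart from the colour centres while the fingertips partly hid a button.

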